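# Load a keepsake horseshoe into the stamping jig

### The job

Get the small horseshoe ready for name-stamping: press the jig's treadle down with one fingertip so that its sprung flap stays up, and meanwhile push the small shoe along the channel and under the flap with the other fingertip until both heels are fully home against the end stop. Then let the treadle up so that the flap springs down onto the shoe, and move clear. Only push, never lift or carry the shoe, and leave the big horseshoe, the candlestick and the hammer where they are.

Things in the scene. Friction and masses are not known exactly. Their poses are not given: they have to be found in the camera images.
- jig: Fixed stamping jig. Oak block 280 x 110 x 24 mm on the table (jig x -170 to 110, y -55 to 55); its top, z = 24, is the channel floor. Origin at table height on the channel's centre line. Jig x runs along the channel away from the robot to the end stop, y to the left, z up. All mm figures in these notes are in this frame unless they say otherwise.
- channel (a point): Start of the straight part of the channel, on its floor and centre line (jig -20, 0, 24). Two steel rails 6 mm thick, tops at z = 33, guide the shoe: inner faces at y = +-33 from x -20 to 85, flaring outwards to about y = +-45 at x = -75.
- stop (a point): Near face of the steel end stop, at the channel floor and centre line (jig 85, 0, 24). The stop is 10 mm thick, its top at z = 38. The shoe is home when its two heels touch this face.
- pin (a point): Middle of the hinge pin (jig -30, 44, 38): a steel rod 10 mm thick along jig x, left of the channel, in two small bearings at x = -165 and 104 whose tops are at z = 46. Flap and treadle turn on it as one rigid rocker: flap on the right, over the channel, treadle on the left.
- flap_edge (a point): Near corner of the flap's free (right-hand) edge; it moves with the flap. The flap is a dark steel plate 40 x 72 x 4 mm across the channel at x 35 to 75, y -32 to 40. Shut, this edge is about 3 mm above the channel floor, so the shoe cannot get in.
- flap (a joint): Angle of the flap-and-treadle rocker, rad. 0 = shut, held by a spring; it grows as the treadle goes down and the flap swings up. 0.12 = flap level, resting on the 12 mm shoe; 0.30 and more = clear of the shoe; 0.5 = hard stop. Pressing the treadle takes about 3 N at first, 6 to 7 N when down.
- treadle (a point): Middle of the top face of the treadle, a dark steel plate 190 mm long (x -160 to 30), usable from y 62 to 100. Shut, it slopes up to the left by 0.35 rad, middle at z = 47, y = 84. At joint 0.35 it is level, top at z = 33. A fingertip at y = 85, z = 30 gives joint 0.42, and may slide along it in x; another at y = 0, z = 30 is then 6 mm above the channel floor.
- shoe: Small loose steel horseshoe, U-shaped, 76 long (x), 64 wide, 12 mm thick, 0.15 to 0.25 kg. Origin at its outline's centre, underside. Round toe at its x = -38, towards the robot; two flat heels at x = +38. Starts flat on the block before the flap, origin at jig x -75 to -40, y within 6, slightly turned; the rails straighten it. Home: origin at jig x = 47, y = 0, toe sticking out at x = 9.
- big_shoe: Bystander: loose full-size dark horseshoe 125 x 118 x 10 mm lying on the table to the right of the jig. Origin at its centre, underside. Leave alone.
- candlestick: Bystander: loose brass candle dish 92 mm wide with a red candle, 94 mm high in all, to the right of the jig. Origin at the centre of its underside. Leave alone.
- hammer: Bystander: loose hammer lying on the table, left of the jig, roughly along x. Origin at the middle of its underside. Leave alone.
Not all that is in view belongs to the job. There is more than one size of the shoe; the one meant has the size given above.

How it is judged (in metres and radians):
On the way, in this order (a step that is already met when the one before it is completed fails the run):
1. the treadle is pressed by a finger and the flap is up, with the shoe still in front of it (value of joint flap above 0.28 rad and contact force between the fingers and flap above 0.5 N and x of shoe in the frame of jig below 0 m), for 0.2 s.
2. a finger pushes the shoe under the flap while a finger keeps the flap up (value of joint flap above 0.2 rad and contact force between the fingers and flap above 0.5 N and contact force between the fingers and shoe above 0.1 N and x of shoe in the frame of jig above 0.02 m), for 0.1 s.
At the end, for the whole second after the job is handed in: The small shoe lies flat in the channel, home against the end stop (within 5 mm, turned less than 0.08 rad), and the flap rests on it (joint 0.07 to 0.17) with nothing moving (x of shoe in the frame of jig between 0.042 and 0.052 m and y of shoe in the frame of jig between -0.006 and 0.006 m and angle between the x axis of shoe and the x axis of jig, either way round below 0.08 rad and height (world z) of shoe below 0.028 m and angle between shoe's own z axis and vertical below 0.06 rad and value of joint flap between 0.07 and 0.17 rad and contact force between flap and shoe above 0.3 N and linear speed of shoe below 0.02 m/s); the robot touches nothing.
It fails at once if the small shoe is lifted (10 mm off the channel floor) or tipped (height (world z) of shoe above 0.034 m or angle between shoe's own z axis and vertical above 0.25 rad).
It fails at once if a bystander is disturbed (moved 20 mm) (distance of any of big_shoe, candlestick, hammer from where it was at the start of the episode above 0.02 m).
It also fails if it takes over 35 s, if anything falls off the work surface, if the arm or the gripper's body presses on something with over 40 N, if the wrist force passes 120 N, or if a joint passes its speed limit or range.

### The arm

A 6-joint arm with a two-finger parallel gripper is mounted at the origin on the work surface. World frame = base frame: x ahead of the robot, y to its left, z up, the work surface at z = 0. Lengths are in mm, angles in degrees, forces in N, time in s.
With the tool pointing down it reaches from about 350 to 850 mm from the base axis. Payload 8.1 kg.
Tool frame: the origin (TCP) lies midway between the tips of the shut fingers; the grasp point (between the pads) lies 19 mm behind it; z points along the fingers, y is the direction in which the jaws open and shut (so a half turn about z gives the same grasp; the last joint's range is limited). The gripper opens to 85 mm and grips with 20 to 120 N. Pads are 22 mm wide; open, the fingers measure 114 mm over their backs; the gripper's body (76 mm by 85 mm) begins 54 mm behind the grasp point. The pads swing forward as they close: fully open they stand 13 mm farther back than shut.
Start: joints at [69.878, 7.471, 85.268, -0, 87.261, -4.893], TCP at [157.587, 578.94, 231.292] pointing down, gripper open.
Joint ranges: [-169.43, 169.43], [-51.17, 129.36], [1.28, 143.12], [-76.62, 256.62], [0, 156.53], [-152.29, 152.29]. Speed limits (degrees/s): [136.94, 136.94, 159.86, 180, 180, 180].

### API

Orientations are given as [roll, pitch, yaw] about the fixed x, y, z axes, in that order (R = Rz(yaw) Ry(pitch) Rx(roll)).
In Python, from bench import r gives the robot as it stands.
- The arm moves only by the tool carry_out, never from a script. Its argument "increments" is a list of rows, each a list of 3 entries, a list of its own where there are three numbers: the shift along the tool's x, y, z in m, then the turn, a rotation vector about the tool's x, y, z in rad, then the closure, from 0 (fully open) to 1 (shut). A call has 1 to 12 rows; each row shifts and turns the pose as measured when the row begins, along the tool's axes as they then stand; what a row does not reach is not made up. A row lasts 1/10 s, in which the tool goes at most 50 mm and 8.59 degrees, less where a joint would pass 70% of its speed; a pose out of reach is approached as far as the arm can. A call with a gripper value outside its range is refused whole. The fingers move at their own pace and stop on an object; "newtons" is the grip in N (left out, the last holds). Time passes only in rows, so rows that do not move let the fingers close. It gives the time, the measured TCP pose, the force and the opening at its end, in the units of the state.
- r.sense(): the state, without advancing time (a new reading comes with each control period).
- r.snapshot(name): name is "side" or "top" or "wrist"; returns a dict with "image" (384x512x3 uint8, blue, green, red), "vertical_fov" (degrees; the focal length in pixels is half the picture's height over the tangent of half this angle, whatever the lens; pixels are square), "cx", "cy" (the principal point, pixels), "rvec" (rotation vector, rad) and "tvec" (3), from world to camera coordinates, as OpenCV has them. Camera axes: x right, y down, z forward; pixel columns grow to the right and rows downward; lengths in mm; the calibration is good to about 2 mm. A picture is of the moment at which its call begins. There is no depth.
- r.hand_in(): hands the job in, once; it reports no verdict.
The state is a dict: "time": time; "joint_pos": joint angles; "qd": joint speeds; "joint_efforts": joint torques, N m; "tool_pos": TCP position; "tcp_rot": TCP orientation; "ft_force": force on the tool from outside, world axes, zero at the start; "wrist_torque": the same for the moment, N m; "finger_gap": finger opening in mm.
Only numpy, scipy, OpenCV 4.12 (cv2) and the standard library are available. Lean on these libraries where they do the work, as an engineer would, in place of code of your own. Each camera call takes 0.05 s, during which the arm holds its last target.

## Working session

There is one attempt and no reset: what is moved stays moved. The work goes in short steps, Python scripts to look and compute and a tool call to move; the robot and the scene stay as the last step left them, time stands still between calls to the robot, and variables do not carry over. Pictures are saved under pics/ and viewed, and the job is handed in when it is done.

Besides the shell and the picture viewer there is one more tool, called after "Request:" as name(argument=value, ...), one argument or row to a line, values as JSON. carry_out: Moves the arm, as the interface text tells. Its arguments: {"type":"object","properties":{"increments":{"type":"array"},"newtons":{"type":"number"}},"required":["increments"]}

```bash
mkdir -p pics; ls
python3 - <<'E'
from bench import r
import cv2
s=r.sense();print(s)
for n in["side","top","wrist"]:
    d=r.snapshot(n);cv2.imwrite(f"pics/{n}0.png",d["image"]);print(n,d["vertical_fov"],d["cx"],d["cy"],d["rvec"],d["tvec"])
E
```

```text
pics
{'time': 0.0, 'joint_pos': array([ 6.98783860e+01,  7.51365757e+00,  8.53282531e+01,  1.41568251e-03,
        8.72621067e+01, -4.89357482e+00]), 'qd': array([-0.10565474, -0.00842105, -0.09309174, -0.07210654,  0.08249822,
       -0.02831097]), 'joint_efforts': array([ 5.75755439e-04, -5.69416094e+01, -5.00538969e+01, -3.64798707e-04,
        1.51323300e-02, -3.22901087e-05]), 'tool_pos': array([157.3848721 , 578.42953724, 230.26939243]), 'tcp_rot': array([-1.79896482e+02, -1.02820035e-02,  1.64771883e+02]), 'ft_force': array([ 0.26525683, -0.51791647, -0.39405136]), 'wrist_torque': array([0.00713849, 0.01405347, 0.03076487]), 'finger_gap': 84.95137322436491}
side 51.35068301436437 260.18286786919 191.34280120627054 [ 0.10775476 -2.81168818  1.37591217] [523.73346865  93.10064597 855.77326944]
top 54.77857447779295 250.748395910086 186.3010228125513 [ 2.15437652 -2.13285483  0.19007987] [-13.56869773 522.08665659 702.85170576]
wrist 60.47271321926883 260.5728943301411 191.69688668701588 [-2.30309068 -1.75865155 -0.25503841] [-598.22972938  -37.28314138  378.53519449]
```

View pics/side0.png

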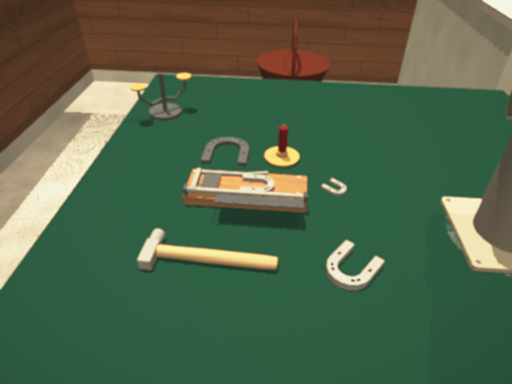

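View pics/top0.png

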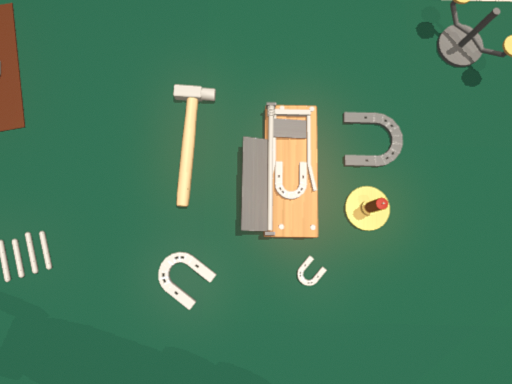

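View pics/wrist0.png

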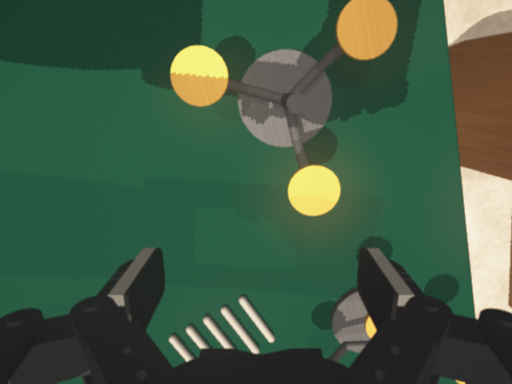

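Top view: the jig block spans about (265–318, 106–238). The treadle is at (255,185), the flap at (290,128), the small shoe at (291,180), the hammer on the left at (190,150), and the big shoe and candle on the right. I'll enlarge it next.

```bash
cat > h.py <<'E'
import numpy as np,cv2
def cam(d):
    f=d["image"].shape[0]/2/np.tan(np.radians(d["vertical_fov"]/2))
    K=np.array([[f,0,d["cx"]],[0,f,d["cy"]],[0,0,1]]);R=cv2.Rodrigues(np.array(d["rvec"],float))[0]
    return K,R,np.array(d["tvec"],float)
def onplane(d,uv,z):
    K,R,t=cam(d);uv=np.atleast_2d(np.array(uv,float))
    ray=(R.T@np.linalg.inv(K)@np.c_[uv,np.ones(len(uv))].T).T;c=-R.T@t
    return c+ray*((z-c[2])/ray[:,2])[:,None]
def proj(d,P):
    K,R,t=cam(d);q=(K@(R@np.atleast_2d(P).T+t[:,None])).T
    return q[:,:2]/q[:,2:]
E
python3 - <<'E'
from bench import r
import cv2
from h import *
d=r.snapshot("top");im=d["image"]
c=im[90:250,225:345];cv2.imwrite("pics/topc.png",cv2.resize(c,None,fx=3.7,fy=3.7,interpolation=cv2.INTER_CUBIC))
hsv=cv2.cvtColor(im,cv2.COLOR_BGR2HSV)
m=cv2.inRange(hsv,(5,120,120),(20,255,255));m[:, :240]=0;m[:,335:]=0;m[:95]=0;m[245:]=0
cv2.imwrite("pics/m.png",m)
ys,xs=np.nonzero(m);print(xs.min(),xs.max(),ys.min(),ys.max())
# right edge, near edge, far edge via extremes
rt=[(xs[ys==y].max(),y) for y in range(112,232)];
from numpy import polyfit
print("right",polyfit([p[1] for p in rt],[p[0] for p in rt],1))
nb=[(x,ys[xs==x].max()) for x in range(276,314)];print("near",polyfit(*zip(*nb),1))
fb=[(x,ys[xs==x].min()) for x in range(276,314)];print("far",polyfit(*zip(*fb),1),fb[::5])
E
```

```text
264 317 105 237
right [1.33998889e-01 2.88560857e+02]
near [3.24980851e-02 2.27139840e+02]
far [   1.54666813 -332.4674472 ] [(276, np.int64(106)), (281, np.int64(116)), (286, np.int64(106)), (291, np.int64(117)), (296, np.int64(106)), (301, np.int64(117)), (306, np.int64(108)), (311, np.int64(187))]
```

View pics/topc.png

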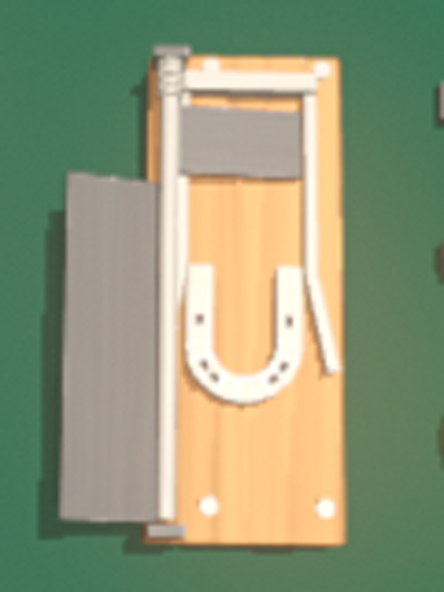

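```bash
cat >> h.py <<'E'
def crop(u0,v0,s,p):
    p=np.atleast_2d(np.array(p,float));return np.c_[u0+(p[:,0]+.5)/s-.5,v0+(p[:,1]+.5)/s-.5]
E
python3 - <<'E'
from bench import r
from h import *
d=r.snapshot("top");K,R,t=cam(d);print("cam",-R.T@t)
C=onplane(d,crop(225,90,3.7,[(341,57),(344,545),(147,543),(150,57)]),24)
print(C.round(1)); 
e=lambda a,b:np.linalg.norm(C[a]-C[b])
print("len",e(0,1),e(2,3),"wid",e(0,3),e(1,2))
model=np.array([[110,-55],[-170,-55],[-170,55],[110,55]],float)
# rigid fit
mc=model.mean(0);cc=C[:,:2].mean(0);H=(model-mc).T@(C[:,:2]-cc);U,S,V=np.linalg.svd(H)
Rm=V.T@U.T;o=cc-Rm@mc;yaw=np.arctan2(Rm[1,0],Rm[0,0]);print("jig",o,np.degrees(yaw))
print("res",(model@Rm.T+o-C[:,:2]).round(1))
def J(P,z):return (onplane(d,crop(225,90,3.7,P),z)[:,:2]-o)@Rm
print("shoe heels/toe/sides z36",J([(200,265),(290,265),(243,404),(185,340),(304,340)],36).round(1))
print("stop top near",J([(188,94),(302,94)],38).round(1),"rail R inner near",J([(305,250),(305,100)],33).round(1))
print("pin",J([(168,520),(171,90)],43).round(1))
print("treadle out",J([(68,172),(60,518)],54).round(1))
print("flapedge",J([(300,179),(302,112)],31).round(1))
E
```

```text
cam [401.84492388   2.08039797 777.99449608]
[[ 703.4 -148.7   24. ]
 [ 423.  -144.7   24. ]
 [ 423.1  -37.    24. ]
 [ 701.8  -37.9   24. ]]
len 280.45741916153804 278.68127981365944 wid 110.80678390158775 107.75768967329032
jig [592.81930919 -92.28406292] -0.38287877507559054
res [[-1.   0.7]
 [-0.5 -1.4]
 [ 0.1  0.8]
 [ 1.4 -0.1]]
shoe heels/toe/sides z36 [[-17.   26.8]
 [-16.  -23.3]
 [-94.3   3. ]
 [-59.4  34.9]
 [-58.2 -30.7]]
stop top near [[ 81.5  34.1]
 [ 82.9 -30.5]] rail R inner near [[ -6.5 -32.2]
 [ 81.2 -33. ]]
pin [[-158.3   44.1]
 [  81.8   44.1]]
treadle out [[  29.6  100.9]
 [-158.7  101.5]]
flapedge [[ 35.1 -30.1]
 [ 74.7 -31.6]]
```

Run:
```python
from bench import r
from h import *
from scipy.spatial.transform import Rotation as Ro
s=r.sense();T=Ro.from_euler('xyz',s['tcp_rot'],degrees=True).as_matrix()
d=r.snapshot("wrist");K,R,t=cam(d);print("wrist cam in tool",T.T@(-R.T@t-s['tool_pos']))
d=r.snapshot("side");K,R,t=cam(d);print("side cam",-R.T@t)
J=np.array([592.8,-92.3]);y=np.radians(-.38);Rm=np.array([[np.cos(y),-np.sin(y)],[np.sin(y),np.cos(y)]])
P=[(-170,55,24),(110,55,24),(-170,-55,24),(110,-55,24),(-94,2,36),(-165,44,46),(104,44,46)]
W=np.array([np.r_[Rm@np.array(p[:2])+J,p[2]] for p in P]);uv=proj(d,W)
im=d["image"];u0,v0=170,150;c=cv2.resize(im[v0:v0+75,u0:u0+150],None,fx=5,fy=5,interpolation=cv2.INTER_CUBIC)
for a in uv: cv2.circle(c,tuple(int(v) for v in ((a-[u0,v0]+.5)*5-.5)),3,(0,0,255),1)
cv2.imwrite("pics/sidec.png",c)
```

```text
wrist cam in tool [  72.27986382   -0.53491183 -141.53551942]
side cam [494.71146656 652.21549446 587.5269175 ]
```

View pics/sidec.png

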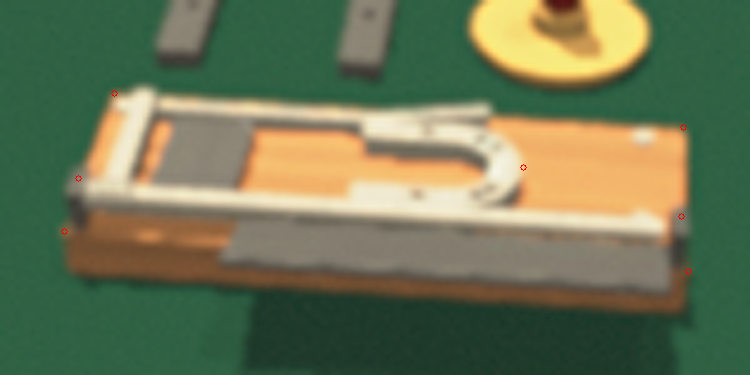

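Request:
carry_out(
  increments=[
    [[0,0,0],[0,0,-0.13],0.165],
    [[0,0,0],[0,0,-0.13],0.165],
    [[-0.0212,-0.0418,0],[0,0,0],0.165],
    [[-0.0212,-0.0418,0],[0,0,0],0.165],
    [[-0.0212,-0.0418,0],[0,0,0],0.165],
    [[-0.0212,-0.0418,0],[0,0,0],0.165],
  ],
  newtons=60,
)

```text
time: 0.95
tool_pos: [242.3, 410.5, 228.2]
tcp_rot: [-179.8, -0.1, -179.3]
ft_force: [0.8, -0.3, 0.1]
finger_gap: 71.2
```

The side view confirms the jig pose: the projected corners fall within about 1–2 px of the block and bearings.

Request:
carry_out(
  increments=[
    [[-0.0212,-0.0418,0],[0,0,0.019],0.165],
    [[-0.0212,-0.0418,0],[0,0,0],0.165],
    [[-0.0212,-0.0418,0],[0,0,0],0.165],
    [[-0.0212,-0.0418,0],[0,0,0],0.165],
    [[-0.0212,-0.0418,0],[0,0,0],0.165],
    [[-0.0212,-0.0418,0],[0,0,0],0.165],
    [[-0.0212,-0.0418,0],[0,0,0],0.165],
    [[-0.0212,-0.0418,0],[0,0,0],0.165],
    [[-0.0212,-0.0418,0],[0,0,0],0.165],
    [[-0.0212,-0.0418,0],[0,0,0],0.165],
    [[-0.0212,-0.0418,0],[0,0,0],0.165],
    [[0,0,0.04],[0,0,0],0.165],
  ],
)

```text
time: 2.15
tool_pos: [485.5, -76.1, 197.8]
tcp_rot: [-179.7, 1.2, 179.5]
ft_force: [0.1, 0.8, -0.1]
finger_gap: 71.2
```

Run:
```python
from bench import r
import cv2
s=r.sense();print(s['tool_pos'],s['tcp_rot'],s['joint_pos'].round(1))
for n in["side","top","wrist"]:
    d=r.snapshot(n);cv2.imwrite(f"pics/{n}1.png",d["image"])
```

```text
[485.47011031 -76.14363818 197.81230495] [-179.72914087    1.18664236  179.47287587] [ -14.9   -9.8  105.8    0.    82.8 -104.4]
```

View pics/wrist1.png

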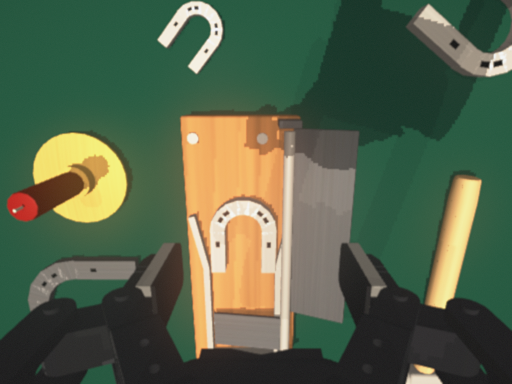

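View pics/side1.png

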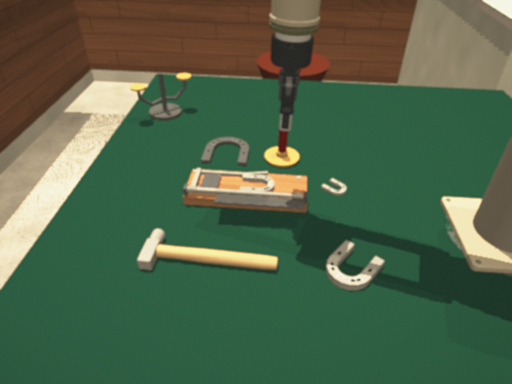

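Request:
carry_out(
  increments=[
    [[0.0104,0.027,0.03],[-0.005,0.021,0],0.165],
    [[0,0,0.03],[0,0,0],0.165],
    [[0,0,0],[0,0,0],0.165],
    [[0,0,0],[0,0,0],0.165],
  ],
)

```text
time: 2.7
tool_pos: [469.5, -39.4, 135.9]
tcp_rot: [179.7, -0.7, 179.9]
ft_force: [0.5, 0.5, 0.6]
finger_gap: 71.1
```

Run:
```python
from bench import r
import cv2
s=r.sense();print(s['tool_pos'],s['tcp_rot'],s['ft_force'])
for n in["side","top","wrist"]:
    d=r.snapshot(n);cv2.imwrite(f"pics/{n}2.png",d["image"])
    if n=="wrist": c=d["image"][200:350,100:420]; cv2.imwrite("pics/w2c.png",cv2.resize(c,None,fx=2.5,fy=2.5,interpolation=cv2.INTER_CUBIC))
    if n=="side": c=d["image"][60:230,160:340]; cv2.imwrite("pics/s2c.png",cv2.resize(c,None,fx=3.5,fy=3.5,interpolation=cv2.INTER_CUBIC))
```

```text
[469.53283239 -39.37015088 135.91427411] [179.65244238  -0.65710548 179.89351406] [0.54352379 0.54027306 0.61570503]
```

View pics/w2c.png

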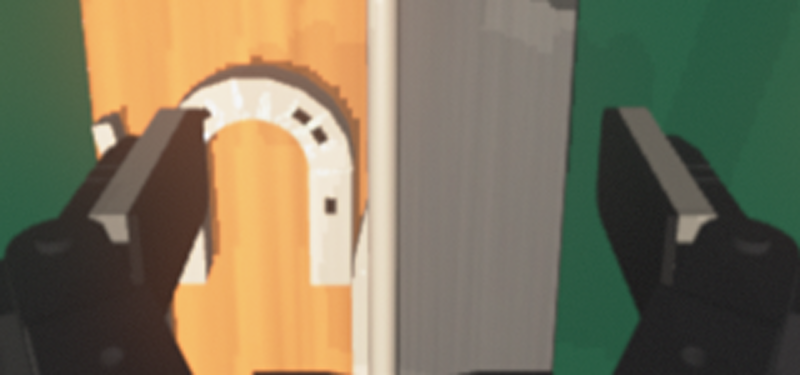

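View pics/s2c.png

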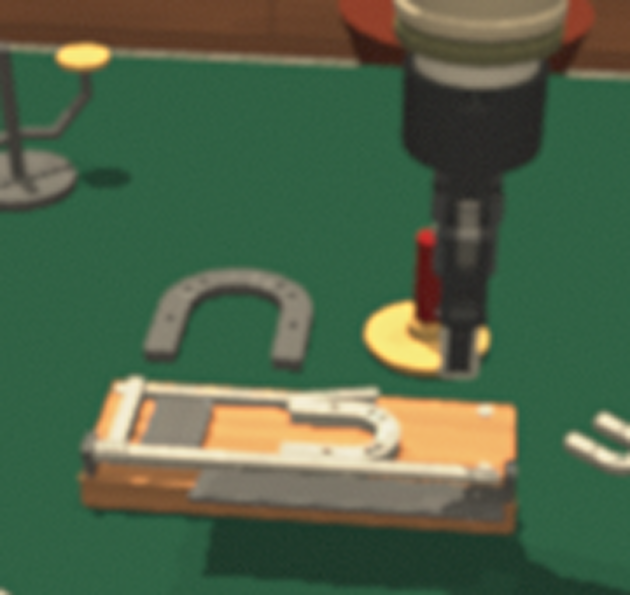

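Run:
```python
from bench import r
from h import *
d=r.snapshot("side");s=r.sense();print(s['tool_pos'])
K,R,t=cam(d);c=-R.T@t
for p in [(442,376),(478,376)]:
  uv=crop(160,60,3.5,[p])
  q=onplane(d,uv,0)[0]
  for y in (-3.8,3.5,11):
    k=(y-c[1])/(q[1]-c[1]);print(p,y,(c+k*(q-c)).round(1))
```

```text
[470.07462618 -40.30408593 135.89545708]
(442, 376) -3.8 [477.2  -3.8 141.1]
(442, 376) 3.5 [477.4   3.5 146.1]
(442, 376) 11 [477.6  11.  151.2]
(478, 376) -3.8 [457.   -3.8 142.5]
(478, 376) 3.5 [457.4   3.5 147.4]
(478, 376) 11 [457.9  11.  152.5]
```

Request:
carry_out(
  increments=[
    [[-0.005,-0.011,0.02],[0.006,-0.0115,0.005],0.1],
    [[0,0,0.025],[0,0,0],0.1],
    [[0,0,0.015],[0,0,0],0.1],
    [[0,0,0],[0,0,0],0.1],
    [[0,0,0],[0,0,0],0.1],
  ],
)

```text
time: 3.4
tool_pos: [480.5, -53.5, 81.8]
tcp_rot: [-179.8, 0.8, 179.5]
ft_force: [0.5, -0.5, -0.4]
finger_gap: 76.8
```

```bash
cat > st.py <<'E'
from bench import r
from h import *
import sys
s=r.sense();print(s['time'],s['tool_pos'].round(1),s['tcp_rot'].round(2),s['ft_force'].round(1),s['qd'].round(1),s['finger_gap'].round(1))
o=np.array([592.8,-92.3]);y=np.radians(-.38);Rm=np.array([[np.cos(y),-np.sin(y)],[np.sin(y),np.cos(y)]])
print("jig tcp",((s['tool_pos'][:2]-o)@Rm).round(1))
k=sys.argv[1]
a=r.snapshot("side")["image"];a=cv2.resize(a[110:230,160:340],None,fx=4,fy=4,interpolation=cv2.INTER_CUBIC);cv2.imwrite(f"pics/{k}_s.png",a)
if len(sys.argv)>2:
    cv2.imwrite(f"pics/{k}_w.png",r.snapshot("wrist")["image"])
E
python3 st.py a w
```

```text
Traceback (most recent call last):
  File "st.py", line 4, in <module>
    s=r.sense();print(s['time'],s['tool_pos'].round(1),s['tcp_rot'].round(2),s['ft_force'].round(1),s['qd'].round(1),s['finger_gap'].round(1))
                                                                                                                     ^^^^^^^^^^^^^^^^^^^^^
AttributeError: 'float' object has no attribute 'round'
```

```bash
sed -i "s/s\['finger_gap'\].round(1)/s['finger_gap']/" st.py; python3 st.py a w
```

```text
3.4 [480.5 -53.5  81.8] [-179.82    0.76  179.45] [ 0.5 -0.5 -0.4] [-0.3 -0.  -0.1 -0.   0.1 -0.1] 76.81042070257195
jig tcp [-112.6   38.1]
```

View pics/a_s.png

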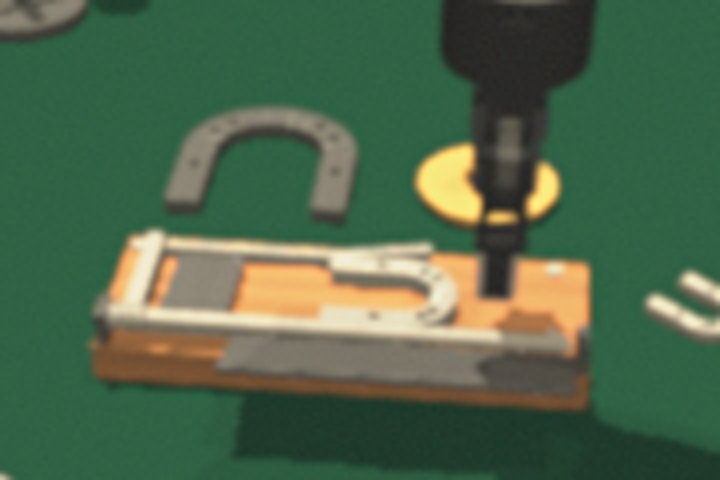

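View pics/a_w.png

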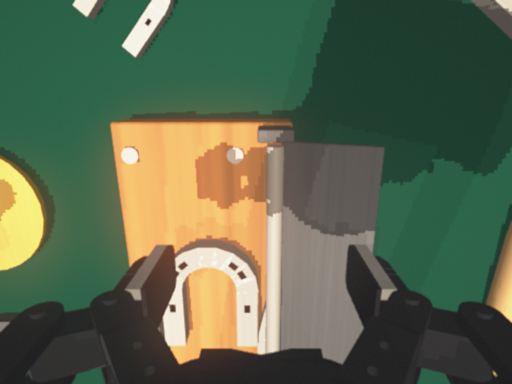

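Request:
carry_out(
  increments=[
    [[0.003,0.001,0.012],[-0.001,0.004,0],0.1],
    [[0.0,0.0,0.012],[0,0.002,0],0.1],
    [[0,0,0.006],[0,0,0],0.1],
    [[0,0,0],[0,0,0],0.1],
    [[0,0,0],[0,0,0],0.1],
  ],
)

```text
time: 4.0
tool_pos: [479.0, -52.6, 51.2]
tcp_rot: [-179.8, 0.6, 179.5]
ft_force: [0.1, -0.7, -0.7]
finger_gap: 76.7
```

```bash
cd .;python3 st.py b
```

```text
4.0 [479.  -52.6  51.2] [-179.84    0.58  179.47] [ 0.1 -0.7 -0.7] [ 0.   0.5  0.4 -0.1 -0.3  0. ] 76.72017893052369
jig tcp [-114.1   39. ]
```

View pics/b_s.png

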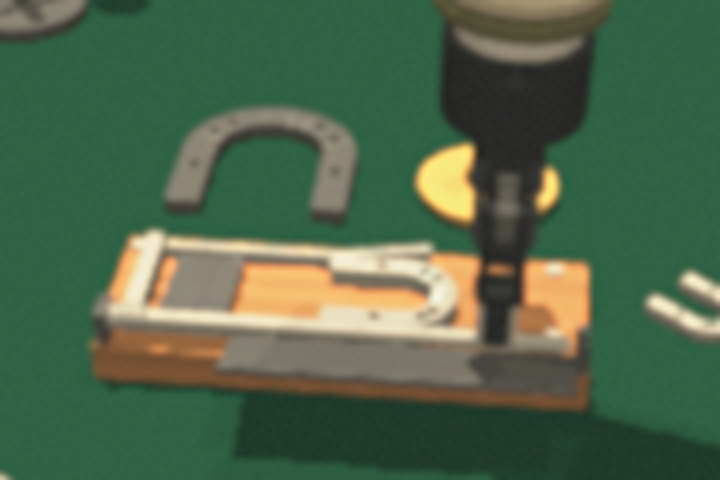

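Request:
carry_out(
  increments=[
    [[0.001,0.0,0.006],[0,0.003,0],0.1],
    [[0.001,0,0.005],[0,0.002,0],0.1],
    [[0,0,0.003],[0,0,0],0.1],
  ],
)

```text
time: 4.35
tool_pos: [477.8, -52.8, 37.2]
tcp_rot: [-179.8, 0.4, 179.5]
ft_force: [0.2, -0.6, -0.8]
finger_gap: 77.0
```

Request:
carry_out(
  increments=[
    [[0,0,0.003],[0,0,0],0.1],
  ],
)

```text
time: 4.45
tool_pos: [477.9, -52.6, 34.0]
tcp_rot: [-179.8, 0.4, 179.5]
ft_force: [-0.5, 1.5, 3.3]
finger_gap: 77.1
```

Request:
carry_out(
  increments=[
    [[0,0,0.003],[0,0,0],0.1],
  ],
)

```text
time: 4.55
tool_pos: [478.1, -52.5, 31.1]
tcp_rot: [-179.9, 0.4, 179.5]
ft_force: [-1.9, 1.7, 4.7]
finger_gap: 77.0
```

```bash
cd .;python3 st.py c
```

```text
4.55 [478.1 -52.5  31.1] [-179.85    0.4   179.47] [-1.9  1.7  4.7] [-0.   2.9  0.7  0.1 -3.8 -0. ] 76.99834835768283
jig tcp [-115.   39.]
```

View pics/c_s.png

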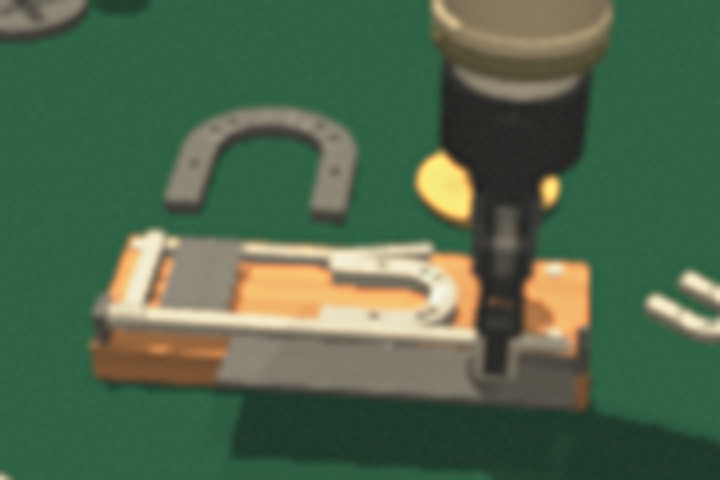

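Contact came at TCP z ≈ 34.5–35. The treadle there is about 46 mm high, so the tips stand about 11 mm above the TCP, which matches the side-view estimate. Pressing further.

Request:
carry_out(
  increments=[
    [[0,0,0.003],[0,0,0],0.1],
    [[0,0,0.003],[0,0,0],0.1],
  ],
)

```text
time: 4.8
tool_pos: [478.3, -52.5, 24.9]
tcp_rot: [-179.8, 0.4, 179.5]
ft_force: [-3.8, 0.2, 5.6]
finger_gap: 77.0
```

Request:
carry_out(
  increments=[
    [[0,0,0.003],[0,0,0],0.1],
    [[0,0,0.001],[0,0,0],0.1],
  ],
)

```text
time: 5.0
tool_pos: [478.3, -53.1, 20.9]
tcp_rot: [-179.8, 0.4, 179.5]
ft_force: [-2.3, -0.4, 6.7]
finger_gap: 77.1
```

```bash
cd .;python3 st.py d w
```

```text
5.0 [478.3 -53.1  20.9] [-179.79    0.4   179.5 ] [-2.3 -0.4  6.7] [-0.1  0.9  0.  -0.3 -0.8 -0.1] 77.08829680786017
jig tcp [-114.7   38.4]
```

View pics/d_s.png

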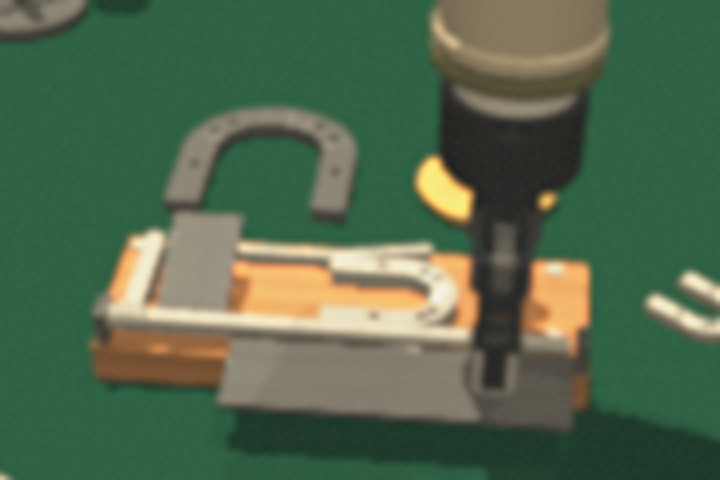

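View pics/d_w.png

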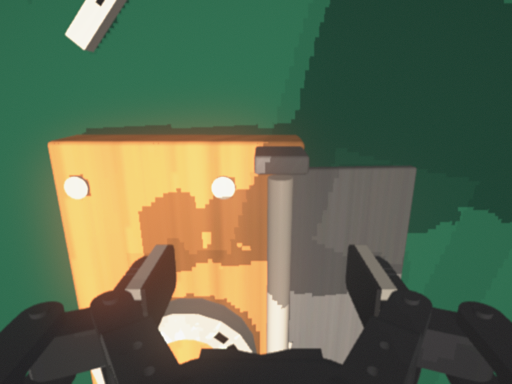

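Run:
```python
from bench import r
from h import *
d=r.snapshot("wrist");o=np.array([592.8,-92.3]);y=np.radians(-.38);Rm=np.array([[np.cos(y),-np.sin(y)],[np.sin(y),np.cos(y)]])
J=lambda p,z:((onplane(d,p,z)[:,:2]-o)@Rm).round(1)
im=d["image"];cv2.imwrite("pics/e.png",cv2.resize(im[220:384,60:440],None,fx=2.1,fy=2.1,interpolation=cv2.INTER_CUBIC))
print("tip R",J([(175,247),(155,247)],31),"tip L",J([(348,247),(367,247)],31))
print("screws",J([(76,187),(223,187)],24),"block corners",J([(50,144),(303,138)],24),"pin",J([(280,180)],43))
```

```text
tip R [[-122.6    0. ]
 [-122.6   -8.8]] tip L [[-122.6   75.9]
 [-122.5   84.2]]
screws [[-148.1  -43.1]
 [-148.    21.3]] block corners [[-167.   -50.9]
 [-169.2   55.4]] pin [[-156.2   45. ]]
```

View pics/e.png

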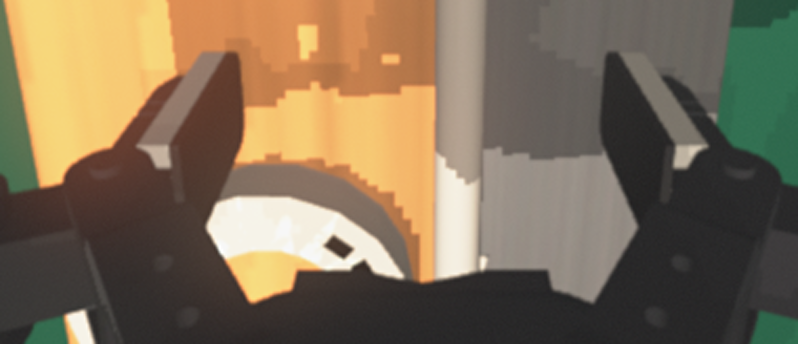

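Request:
carry_out(
  increments=[
    [[0,0.002,0.001],[0,0,0],0.1],
    [[0,0.002,0],[0,0.001,0],0.1],
    [[0,0.0005,0],[0,0,0],0.1],
  ],
)

```text
time: 5.45
tool_pos: [479.3, -51.2, 21.2]
tcp_rot: [-179.5, 0.4, 179.5]
ft_force: [-3.2, -0.7, 6.4]
finger_gap: 77.0
```

Request:
carry_out(
  increments=[
    [[-0.003,0,0],[0,0.001,0],0.1],
    [[-0.004,0,0],[0,0,0],0.1],
    [[-0.004,0,0],[0,0,0],0.1],
    [[-0.004,0,0],[0,0,0],0.1],
  ],
)

```text
time: 5.85
tool_pos: [491.3, -51.5, 20.4]
tcp_rot: [-179.5, -0.0, 179.5]
ft_force: [-7.8, -0.4, 7.6]
finger_gap: 77.2
```

```bash
cd .;python3 st.py f
```

```text
5.85 [491.3 -51.5  20.4] [-1.7951e+02 -3.0000e-02  1.7955e+02] [-7.8 -0.4  7.6] [ 0.9  6.1 -5.9 -0.5  1.7  1.1] 77.22088706225172
jig tcp [-101.8   40.1]
```

View pics/f_s.png

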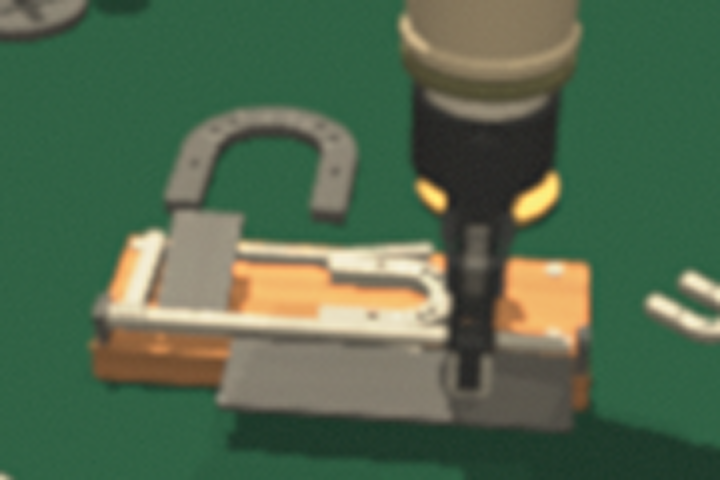

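Request:
carry_out(
  increments=[
    [[-0.005,0.0007,0],[0,0,0],0.1],
    [[-0.005,0.0007,0],[0,0,0],0.1],
    [[-0.005,0.0007,0],[0,0,0],0.1],
    [[-0.005,0.0007,0],[0,0,0],0.1],
  ],
)

```text
time: 6.3
tool_pos: [505.1, -49.9, 18.8]
tcp_rot: [-179.4, -0.9, 179.5]
ft_force: [-11.5, -0.8, 11.1]
finger_gap: 76.3
```

```bash
cd .;python3 st.py g w
```

```text
6.3 [505.1 -49.9  18.8] [-179.43   -0.92  179.55] [-11.5  -0.8  11.1] [ 1.6  7.3 -7.5 -0.7  2.1  1.9] 76.33308365526638
jig tcp [-87.9  41.8]
```

View pics/g_s.png

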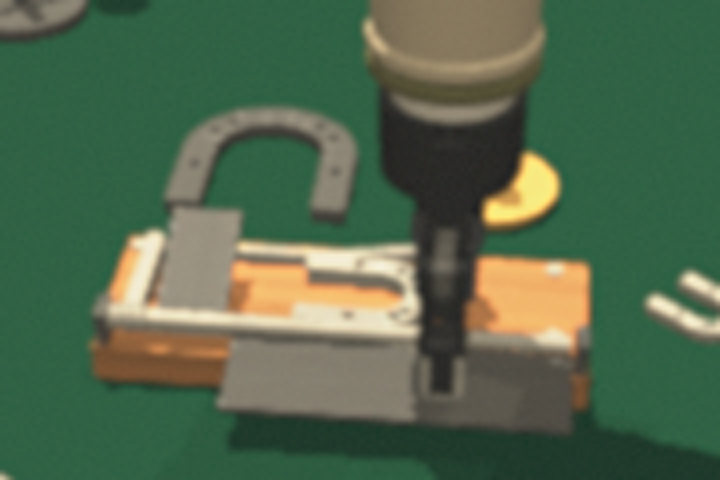

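View pics/g_w.png

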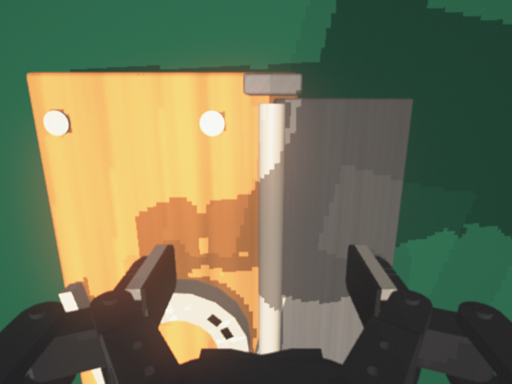

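Request:
carry_out(
  increments=[
    [[-0.004,0.001,-0.001],[0,-0.005,0],0.1],
    [[-0.005,0.001,-0.001],[0,-0.005,0],0.1],
    [[-0.005,0.001,-0.0005],[0,-0.004,0],0.1],
    [[-0.005,0.001,-0.0005],[0,-0.003,0],0.1],
  ],
)

```text
time: 6.8
tool_pos: [517.6, -47.2, 18.7]
tcp_rot: [-179.3, -0.8, 179.6]
ft_force: [-24.1, -5.5, 20.2]
finger_gap: 76.8
```

```bash
cd .;python3 st.py h w;python3 -c "
from bench import r
import cv2
im=r.snapshot('top')['image'];cv2.imwrite('pics/h_t.png',cv2.resize(im[90:250,205:345],None,fx=3.7,fy=3.7,interpolation=cv2.INTER_CUBIC))"
```

```text
6.8 [517.6 -47.2  18.7] [-179.33   -0.81  179.55] [-24.1  -5.5  20.2] [ 1.3  5.1 -5.1 -1.5  3.3  2. ] 76.84851195265682
jig tcp [-75.5  44.6]
```

View pics/h_s.png

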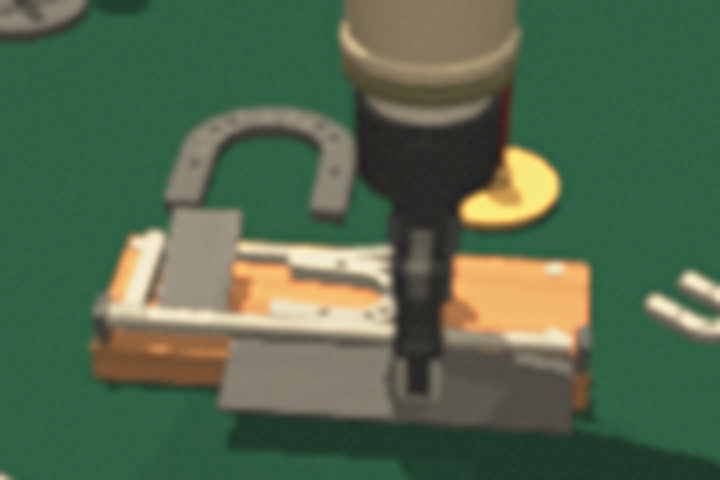

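View pics/h_w.png

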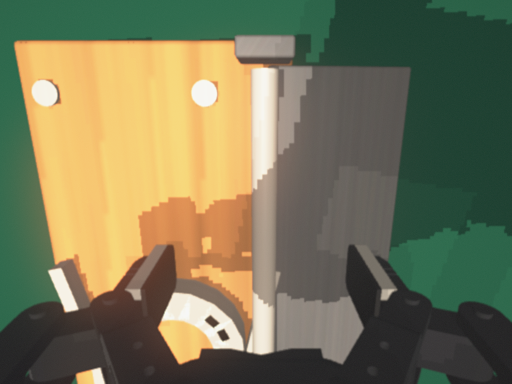

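View pics/h_t.png

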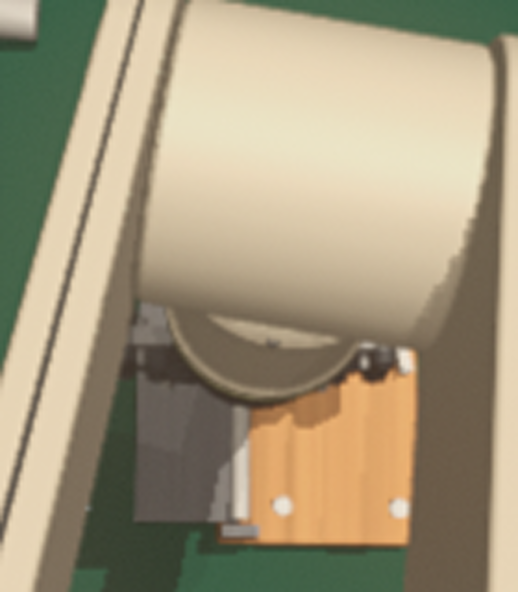

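Request:
carry_out(
  increments=[
    [[0,0,-0.003],[0,-0.006,0],0.1],
    [[0,0,-0.001],[0,-0.003,0],0.1],
  ],
)

```text
time: 7.15
tool_pos: [517.1, -47.2, 22.6]
tcp_rot: [-179.4, -0.3, 179.5]
ft_force: [-0.1, 2.3, 4.4]
finger_gap: 76.6
```

```bash
cd .;python3 st.py i
```

```text
7.15 [517.1 -47.2  22.6] [-179.38   -0.34  179.49] [-0.1  2.3  4.4] [-0.2 -2.1  1.6  0.6 -1.  -0.2] 76.63210180099753
jig tcp [-76.   44.6]
```

Request:
carry_out(
  increments=[
    [[-0.003,0,0.0015],[0,-0.003,0],0.1],
    [[-0.005,0,0],[0,-0.002,0],0.1],
    [[-0.005,0,-0.0003],[0,-0.002,0],0.1],
  ],
)

```text
time: 7.5
tool_pos: [520.9, -48.1, 19.9]
tcp_rot: [-179.3, -1.1, 179.5]
ft_force: [-19.7, -0.5, 19.0]
finger_gap: 76.9
```

```bash
cd .;python3 st.py j w
```

```text
7.5 [520.9 -48.1  19.9] [-179.3    -1.1   179.45] [-19.7  -0.5  19. ] [ 0.3  5.8 -5.7 -0.9  3.7  1. ] 76.85964420467931
jig tcp [-72.2  43.7]
```

View pics/j_s.png

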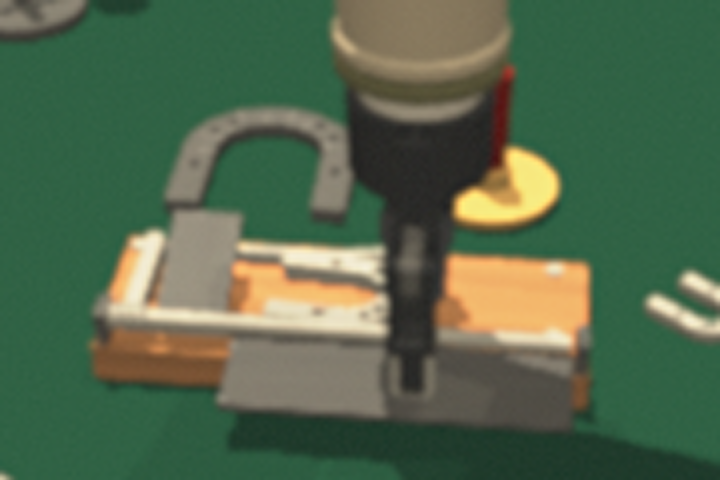

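View pics/j_w.png

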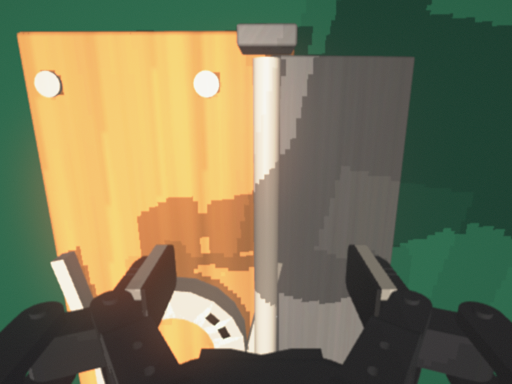

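Run:
```python
from bench import r
from h import *
s=r.sense();print(s['ft_force'].round(1),s['wrist_torque'].round(2),s['joint_efforts'].round(1))
d=r.snapshot("wrist");o=np.array([592.8,-92.3]);y=np.radians(-.38);Rm=np.array([[np.cos(y),-np.sin(y)],[np.sin(y),np.cos(y)]])
J=lambda p,z:((onplane(d,p,z)[:,:2]-o)@Rm).round(1)
im=d["image"];cv2.imwrite("pics/j2.png",cv2.resize(im[230:384,30:290],None,fx=3,fy=3,interpolation=cv2.INTER_CUBIC))
print("tip R",J([(175,247),(155,247)],31),"tip L",J([(348,247),(367,247)],31))
print("screws",J([(48,84),(206,84)],24),"pin",J([(266,100)],43),"block R corner",J([(20,33)],24))
print("railR end",J([(55,263),(66,258)],33))
d=r.snapshot("side")
im=d["image"];cv2.imwrite("pics/j3.png",cv2.resize(im[160:215,210:280],None,fx=10,fy=10,interpolation=cv2.INTER_CUBIC))
```

```text
[-18.8  -1.4  18. ] [-0.53  2.93 -0.48] [  2.2 -46.6 -46.5   1.5  -6.2  -0.4]
tip R [[-79.8   5.5]
 [-79.7  -3.3]] tip L [[-79.9  80.8]
 [-80.   89.1]]
screws [[-148.1  -42.8]
 [-147.8   21.2]] pin [[-141.5   45.2]] block R corner [[-166.9  -50.4]]
railR end [[-72.9 -47.3]
 [-75.4 -42.1]]
```

View pics/j2.png

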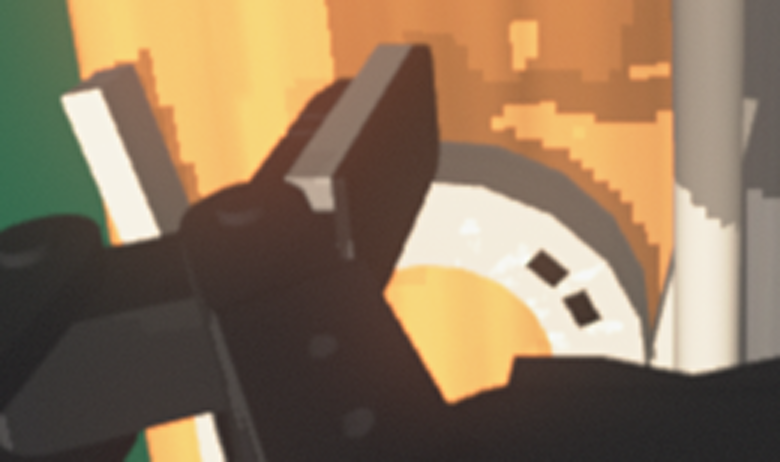

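View pics/j3.png

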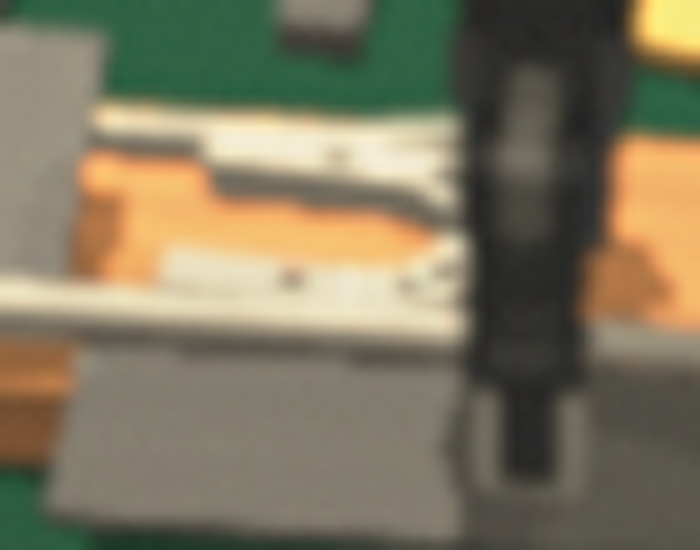

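Run:
```python
from bench import r
from h import *
o=np.array([592.8,-92.3]);y=np.radians(-.38);Rm=np.array([[np.cos(y),-np.sin(y)],[np.sin(y),np.cos(y)]])
d=r.snapshot("wrist")
P=crop(30,230,3,[(440,183),(485,187),(525,197),(560,214),(590,237),(615,265),(633,295),(643,325)])
Q=((onplane(d,P,36)[:,:2]-o)@Rm);print(Q.round(1))
A=np.c_[2*Q,np.ones(len(Q))];c=np.linalg.lstsq(A,(Q**2).sum(1),rcond=None)[0];print("circle",c[:2],np.sqrt(c[2]+c[:2]@c[:2]))
d=r.snapshot("side")
P=crop(210,160,10,[(203,140),(210,185),(163,255),(160,285)])
for p,z in zip(P,(36,30,36,36)):print(((onplane(d,[p],z)[:,:2]-o)@Rm).round(1))
```

```text
[[-61.3   6. ]
 [-60.7  12.6]
 [-59.   18.4]
 [-56.2  23.4]
 [-52.3  27.7]
 [-47.5  31.3]
 [-42.3  33.8]
 [-36.9  35.3]]
circle [-32.7314956   6.9274927] 28.575529816284575
[[ 13.3 -25.5]]
[[ 10.5 -15.8]]
[[16.4 20.5]]
[[15.5 31.7]]
```

Request:
carry_out(
  increments=[
    [[0.003,-0.002,-0.001],[0,-0.008,0],0.1],
    [[0.001,-0.002,0],[0,-0.005,0],0.1],
    [[0,-0.001,0],[0,-0.002,0],0.1],
  ],
)

```text
time: 8.1
tool_pos: [518.3, -52.2, 21.8]
tcp_rot: [-179.4, 0.0, 179.4]
ft_force: [-1.5, 4.3, 5.3]
finger_gap: 76.6
```

Request:
carry_out(
  increments=[
    [[-0.004,0,0],[0,0,0],0.1],
    [[-0.005,-0.0005,-0.0005],[0,-0.003,0],0.1],
    [[-0.006,-0.0005,-0.001],[0,-0.004,0],0.1],
  ],
)

```text
time: 8.4
tool_pos: [528.8, -53.5, 21.7]
tcp_rot: [-179.4, -0.1, 179.5]
ft_force: [-10.1, -3.2, 7.1]
finger_gap: 76.9
```

```bash
cd .;python3 st.py k w; python3 -c "
from bench import r
print(r.sense()['wrist_torque'].round(2))"
```

```text
8.4 [528.8 -53.5  21.7] [-1.7938e+02 -1.4000e-01  1.7948e+02] [-10.1  -3.2   7.1] [ 0.1  5.9 -6.8 -0.5  1.2  0.3] 76.89278338890445
jig tcp [-64.2  38.4]
[-0.05  1.14 -0.06]
```

View pics/k_s.png

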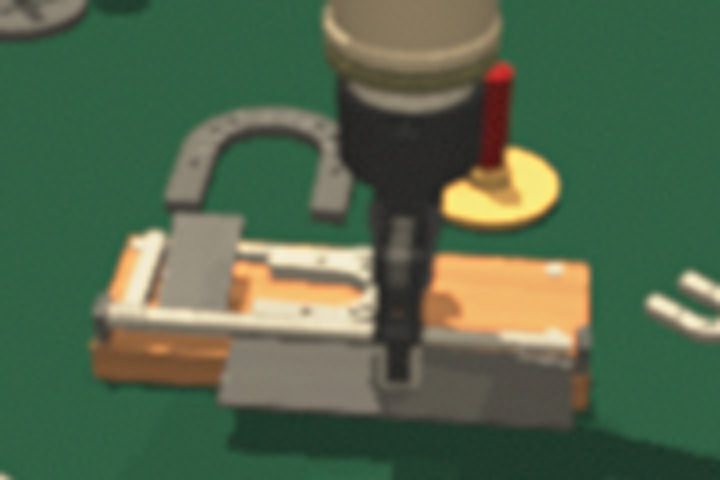

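View pics/k_w.png

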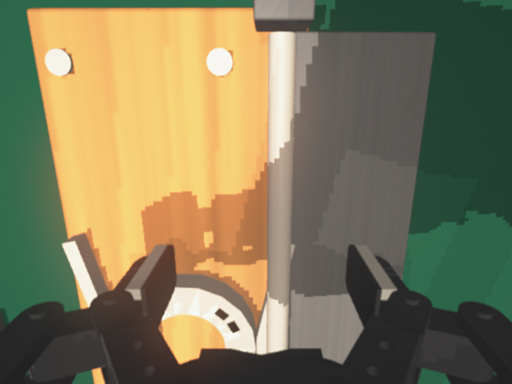

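Request:
carry_out(
  increments=[
    [[-0.006,0,-0.0008],[0,-0.004,0],0.1],
    [[-0.006,0,-0.0008],[0,-0.004,0],0.1],
    [[-0.006,0,-0.0008],[0,-0.004,0],0.1],
    [[-0.006,0,-0.0008],[0,-0.004,0],0.1],
  ],
)

```text
time: 8.9
tool_pos: [541.4, -56.5, 21.3]
tcp_rot: [-179.2, -0.7, 179.4]
ft_force: [-10.0, 0.1, 10.5]
finger_gap: 76.8
```

```bash
cd .;python3 st.py l
```

```text
8.9 [541.4 -56.5  21.3] [-179.18   -0.7   179.41] [-10.    0.1  10.5] [ 0.6  5.8 -6.9 -0.3  1.6  0.7] 76.77617415191315
jig tcp [-51.6  35.4]
```

View pics/l_s.png

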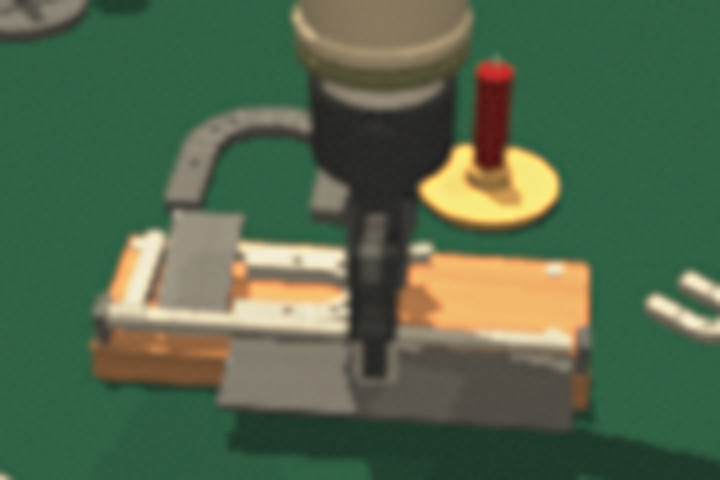

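Request:
carry_out(
  increments=[
    [[-0.006,0.001,-0.0008],[-0.002,-0.006,0],0.1],
    [[-0.006,0.001,-0.0008],[-0.002,-0.005,0],0.1],
    [[-0.006,0.001,-0.0008],[0,-0.005,0],0.1],
    [[-0.006,0.001,-0.0008],[0,-0.005,0],0.1],
  ],
)

```text
time: 9.35
tool_pos: [557.9, -55.8, 21.4]
tcp_rot: [-179.2, -0.5, 179.4]
ft_force: [-13.5, -5.5, 10.8]
finger_gap: 76.8
```

```bash
cd .;python3 st.py m
```

```text
9.35 [557.9 -55.8  21.4] [-179.17   -0.51  179.4 ] [-13.5  -5.5  10.8] [ 1.2  5.2 -6.1 -0.8  1.1  1.5] 76.78046859595477
jig tcp [-35.1  36.3]
```

View pics/m_s.png

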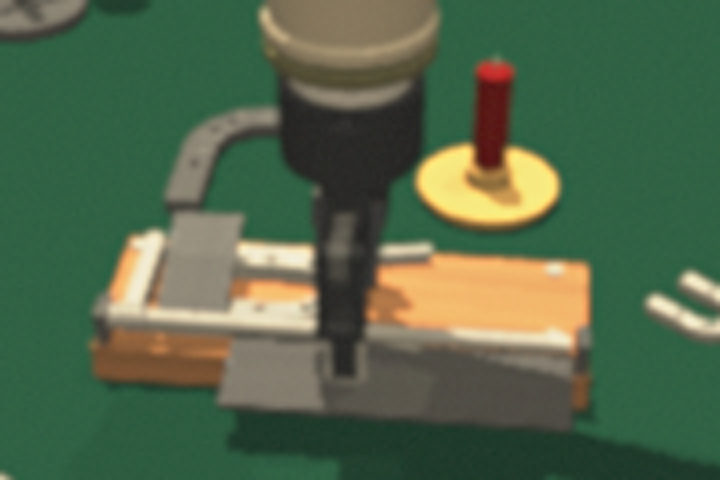

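Request:
carry_out(
  increments=[
    [[-0.006,0.0005,-0.0008],[-0.002,-0.005,0],0.1],
    [[-0.006,0.0005,-0.0008],[-0.002,-0.005,0],0.1],
    [[-0.006,0.0005,-0.0008],[0,-0.005,0],0.1],
    [[-0.006,0.0005,-0.0008],[0,-0.005,0],0.1],
  ],
)

```text
time: 9.8
tool_pos: [573.8, -56.4, 21.6]
tcp_rot: [-179.2, -0.5, 179.4]
ft_force: [-8.9, -1.5, 8.2]
finger_gap: 77.2
```

Request:
carry_out(
  increments=[
    [[-0.005,0.0005,-0.0008],[-0.001,-0.005,0],0.1],
    [[-0.005,0.0005,-0.0008],[-0.001,-0.005,0],0.1],
  ],
)

```text
time: 10.0
tool_pos: [580.5, -56.4, 21.7]
tcp_rot: [-179.3, -0.3, 179.4]
ft_force: [-9.7, -1.6, 7.5]
finger_gap: 76.9
```

```bash
cd .;python3 st.py n
```

```text
10.0 [580.5 -56.4  21.7] [-179.29   -0.32  179.38] [-9.7 -1.6  7.5] [ 0.4  4.  -5.   0.4  0.2  0. ] 76.92462625145882
jig tcp [-12.5  35.8]
```

View pics/n_s.png

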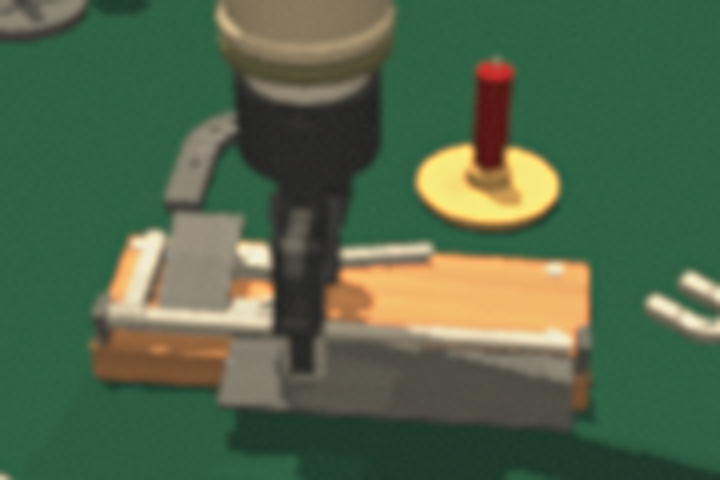

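Request:
carry_out(
  increments=[
    [[-0.004,0.0003,-0.0005],[0,-0.004,0],0.1],
    [[-0.004,0.0003,-0.0005],[0,-0.004,0],0.1],
  ],
)

```text
time: 10.25
tool_pos: [585.6, -56.6, 21.4]
tcp_rot: [-179.2, -0.3, 179.4]
ft_force: [-10.4, -1.4, 8.9]
finger_gap: 76.4
```

Request:
carry_out(
  increments=[
    [[-0.004,0,-0.0005],[0,-0.004,0],0.1],
  ],
)

```text
time: 10.35
tool_pos: [587.9, -56.9, 21.3]
tcp_rot: [-179.2, -0.3, 179.4]
ft_force: [-9.3, -0.2, 9.8]
finger_gap: 77.2
```

Request:
carry_out(
  increments=[
    [[-0.004,0,-0.0005],[0,-0.004,0],0.1],
  ],
)

```text
time: 10.45
tool_pos: [590.3, -57.1, 21.3]
tcp_rot: [-179.2, -0.2, 179.4]
ft_force: [-9.1, 0.4, 8.7]
finger_gap: 77.1
```

Request:
carry_out(
  increments=[
    [[-0.004,0,-0.0005],[0,-0.004,0],0.1],
  ],
)

```text
time: 10.55
tool_pos: [592.9, -57.2, 21.4]
tcp_rot: [-179.2, -0.2, 179.4]
ft_force: [-8.2, 0.7, 9.2]
finger_gap: 76.8
```

Request:
carry_out(
  increments=[
    [[-0.004,0,-0.0005],[0,-0.003,0],0.1],
  ],
)

```text
time: 10.65
tool_pos: [594.1, -57.2, 21.1]
tcp_rot: [-179.2, -0.4, 179.4]
ft_force: [-16.4, -0.9, 13.2]
finger_gap: 77.2
```

Request:
carry_out(
  increments=[
    [[-0.004,0,-0.0005],[0,-0.003,0],0.1],
  ],
)

```text
time: 10.75
tool_pos: [594.2, -57.5, 20.6]
tcp_rot: [-179.2, -0.7, 179.4]
ft_force: [-21.5, -1.6, 16.3]
finger_gap: 76.8
```

```bash
cd .;python3 st.py p w
```

```text
10.75 [594.2 -57.5  20.6] [-179.21   -0.72  179.38] [-21.5  -1.6  16.3] [ 0.2  3.5 -3.7 -0.6  3.2  0.6] 76.83905786686226
jig tcp [ 1.2 34.8]
```

View pics/p_s.png

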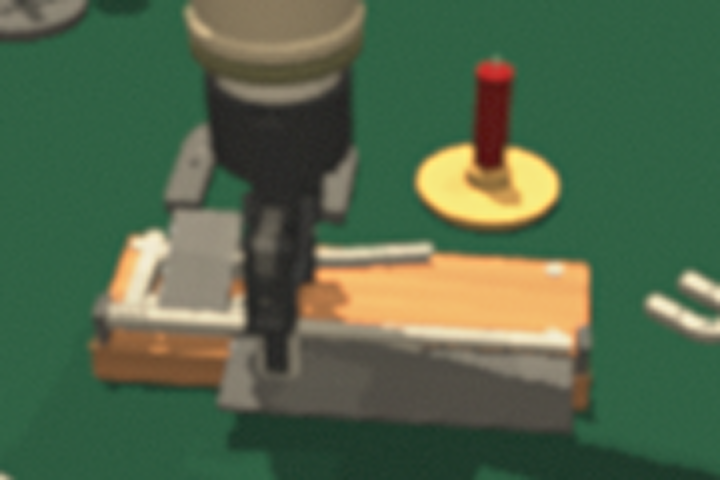

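View pics/p_w.png

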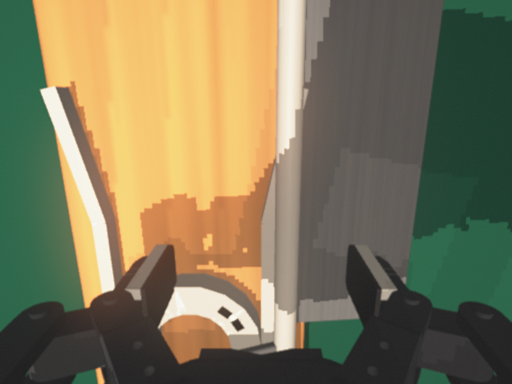

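Request:
carry_out(
  increments=[
    [[0.003,0,0],[0,-0.005,0],0.1],
    [[0.004,0,0],[0,0,0],0.1],
    [[0.002,0,0],[0,0,0],0.1],
  ],
)

```text
time: 11.15
tool_pos: [589.9, -57.8, 23.6]
tcp_rot: [-179.2, 0.2, 179.3]
ft_force: [2.4, 2.6, 5.5]
finger_gap: 76.6
```

```bash
cd .;python3 st.py q w
python3 - <<'E'
from bench import r
from h import *
o=np.array([592.8,-92.3]);y=np.radians(-.38);Rm=np.array([[np.cos(y),-np.sin(y)],[np.sin(y),np.cos(y)]])
d=r.snapshot("wrist");im=d["image"];cv2.imwrite("pics/q2.png",cv2.resize(im[230:384,30:290],None,fx=3,fy=3,interpolation=cv2.INTER_CUBIC))
E
```

```text
11.15 [589.9 -57.8  23.6] [-1.792e+02  1.700e-01  1.793e+02] [2.4 2.6 5.5] [-0.2 -3.2  2.5  0.6 -1.7 -0.2] 76.63934076538138
jig tcp [-3.1 34.5]
```

View pics/q2.png

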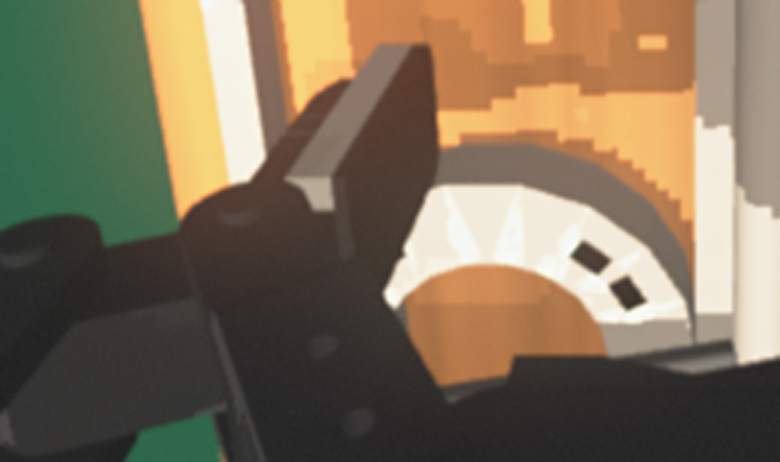

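Run:
```python
from bench import r
from h import *
o=np.array([592.8,-92.3]);y=np.radians(-.38);Rm=np.array([[np.cos(y),-np.sin(y)],[np.sin(y),np.cos(y)]])
d=r.snapshot("wrist")
P=crop(30,230,3,[(450,184),(485,184),(520,186),(560,198),(600,217),(640,248),(672,282),(688,318)])
Q=((onplane(d,P,36)[:,:2]-o)@Rm);print(Q.round(1))
```

```text
[[ 9.9 -2.8]
 [ 9.9  2.5]
 [10.2  7.7]
 [12.3 13.7]
 [15.6 19.6]
 [21.1 25.6]
 [27.3 30.4]
 [34.  32.9]]
```

The toe measures x ≈ 9.9 with its apex near y ≈ 0 (home is 9), so the shoe is home. Letting the treadle up now.

Request:
carry_out(
  increments=[
    [[0.001,0,-0.003],[0,0,0],0.1],
    [[0.001,0,-0.003],[0,0,0],0.1],
    [[0,0,-0.004],[0,0,0],0.1],
    [[0,0,-0.005],[0,0,0],0.1],
    [[0,0,-0.006],[0,0,0],0.1],
    [[0,0,-0.008],[0,0,0],0.1],
    [[0,0,-0.02],[0,0,0],0.1],
    [[0,0,-0.03],[0,0,0],0.1],
    [[0,0,-0.03],[0,0,0],0.1],
    [[0,0,-0.03],[0,0,0],0.1],
  ],
)

```text
time: 12.35
tool_pos: [582.0, -55.6, 161.9]
tcp_rot: [-179.2, -0.6, 179.3]
ft_force: [0.5, 0.6, 0.1]
finger_gap: 76.9
```

```bash
cd .;python3 st.py u w
```

```text
12.35 [582.  -55.6 161.9] [-179.23   -0.65  179.31] [0.5 0.6 0.1] [  0.4 -15.  -17.4  -0.   32.6  -0.1] 76.9267017733253
jig tcp [-11.   36.6]
```

View pics/u_s.png

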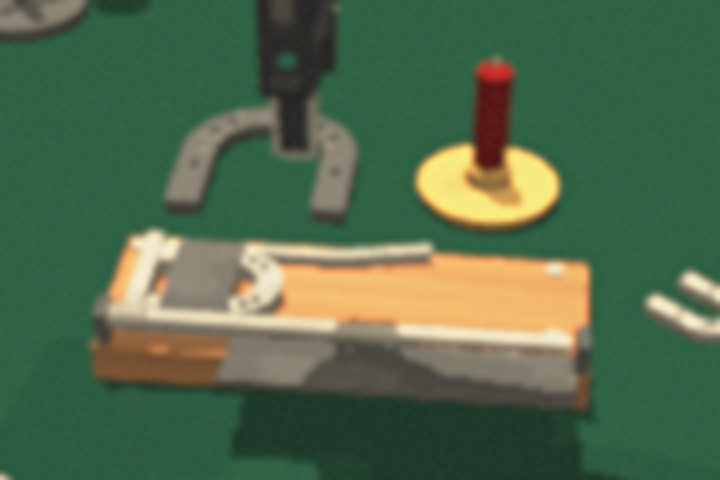

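View pics/u_w.png

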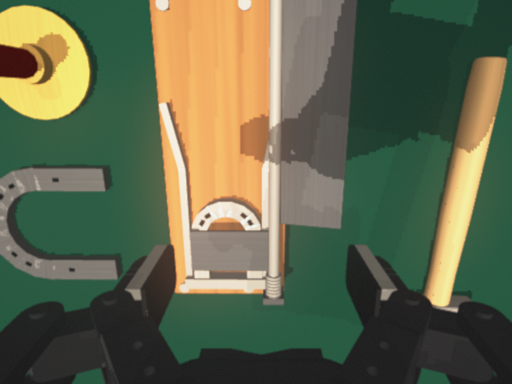

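Request:
carry_out(
  increments=[
    [[0.01,0,-0.01],[0,0,0],0.1],
    [[0,0,0],[0,0,0],0.1],
    [[0,0,0],[0,0,0],0.1],
    [[0,0,0],[0,0,0],0.1],
  ],
)

```text
time: 12.85
tool_pos: [575.3, -56.0, 177.1]
tcp_rot: [-179.1, -0.1, 179.3]
ft_force: [0.2, 0.9, -0.1]
finger_gap: 76.7
```

```bash
cd .;python3 st.py v w
python3 - <<'E'
from bench import r
from h import *
d=r.snapshot("wrist");im=d["image"];cv2.imwrite("pics/v2.png",cv2.resize(im[180:310,150:310],None,fx=4.5,fy=4.5,interpolation=cv2.INTER_CUBIC))
E
```

```text
12.85 [575.3 -56.  177.1] [-1.7912e+02 -9.0000e-02  1.7930e+02] [ 0.2  0.9 -0.1] [-0.   0.5  0.7  0.  -0.2  0. ] 76.69320341116271
jig tcp [-17.7  36.1]
```

View pics/v2.png

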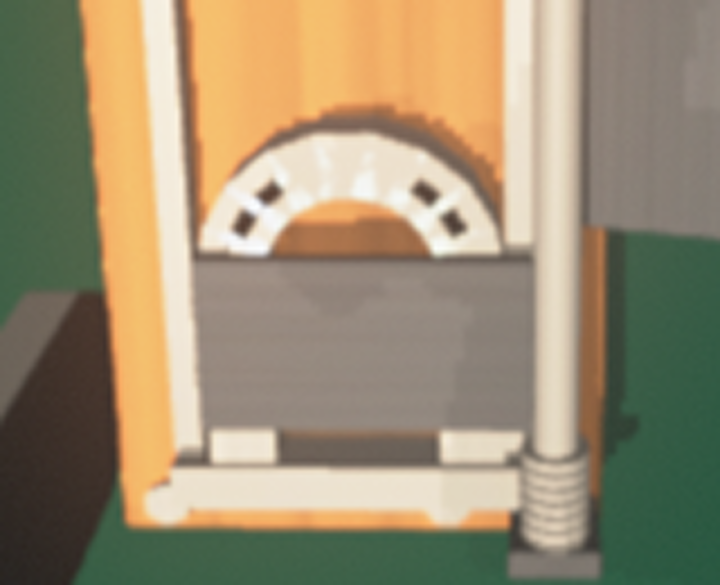

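Run:
```python
from bench import r
from h import *
o=np.array([592.8,-92.3]);y=np.radians(-.38);Rm=np.array([[np.cos(y),-np.sin(y)],[np.sin(y),np.cos(y)]])
d=r.snapshot("wrist");J=lambda P,z:((onplane(d,crop(150,180,4.5,P),z)[:,:2]-o)@Rm).round(1)
print("heels",J([(245,463),(480,462)],36),"stop",J([(245,467),(480,467)],38),"toe",J([(350,130)],36),"sides",J([(200,245),(500,245)],36))
print(r.hand_in())
```

```text
heels [[ 86.3 -22.8]
 [ 85.8  28.2]] stop [[ 86.  -22.5]
 [ 85.8  28.3]] toe [[9.7 2.7]] sides [[ 34.9 -29.3]
 [ 34.9  32.9]]
the job is handed in; nothing more can be done
None
```

The small shoe is home against the end stop with the flap resting on it, and the job is handed in at about 13 s of the 35 s limit. No verdict was reported.

I held the treadle down with the left fingertip so the flap stayed up. With the right fingertip I pushed the shoe by its toe until its progress stopped and the push force jumped from 8 N to 21 N. I then backed off, let the treadle up and lifted clear.

**Last checks, in jig mm from the wrist camera just before hand-in:**

| Check | Measured | Expected |
|---|---|---|
| Heels, x | 86.3 and 85.8 | end-stop face measured at 86.0 and 85.8 |
| Toe, x | 9.7 | 9 |
| Shoe centre, y | about 2 | within 6 |
| Shoe turn | about 0.01 rad | below 0.08 rad |

- **Flap:** it looked down on the shoe in both the side and wrist pictures. I did not measure its angle.
- **Robot:** it was clear of everything, with under 1 N on the tool.
- **Bystanders:** the big shoe, candlestick and hammer looked untouched in the pictures. I did not measure them.

**What went wrong on the way:** the shoe jammed briefly at the rail flare, at about 24 N along the channel and 20 N down. I fixed it by easing the finger back and up, then pushing slightly to the right of centre.

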